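# Tap a stuck insert loose from a phone-screen bonding mould

## Robot

A 6-joint arm with a two-finger parallel gripper is mounted at the origin on the work surface. World frame = base frame: x ahead of the robot, y to its left, z up, the work surface at z = 0. Lengths are in m, angles in rad, forces in N, time in s.
With the tool pointing down it reaches from about 0.3 to 0.875 m from the base axis. Payload 6.4 kg.
Tool frame: the origin (TCP) lies between the finger pads; the fingertips stand 11 mm ahead of it and the grasp point (between the pads) lies 8 mm behind it (ctrl.tcp_to_tips is the y of the fingertips in the tool frame, in m); y points along the fingers, x is the direction in which the jaws open and shut, and the axes are right-handed (so a half turn about y gives the same grasp; the last joint's range is limited). The gripper opens to 85 mm and grips with 20 to 120 N. Pads are 22 mm wide; open, the fingers measure 114 mm over their backs; the gripper's body (76 mm by 85 mm) begins 54 mm behind the grasp point. The pads swing forward as they close: fully open they stand 13 mm farther back than shut.
Start: joints at [0.958, 0.181, 1.607, -0, 1.354, -0.206], TCP at [0.228, 0.528, 0.242] pointing down, gripper open.
Joint ranges: [-2.99, 2.99], [-0.89, 2.07], [0.3, 2.58], [-1.14, 4.28], [0, 2.63], [-3.12, 3.12]. Speed limits (rad/s): [2.57, 2.57, 3.01, 3.14, 3.14, 3.14].

## Interface

Orientations are given as a unit quaternion [w, x, y, z].
In Python, from bench import ctrl gives the robot as it stands.
- The arm moves only by the tool apply_moves, never from a script. Its argument "plan" is text: rows parted by semicolons, each of 7 numbers parted by spaces: the shift along the tool's x, y, z each as a share of 0.05 m, from -1 to 1, then the turn, a rotation vector about the tool's x, y, z each as a share of 0.12 rad, from -1 to 1, then the opening, from 0 (shut) to 1 (fully open). In form: dx dy dz wx wy wz claw; .... A call has exactly 5 rows; each row shifts and turns the commanded pose from where the row before left it, along the tool's axes as they then stand; what a row does not reach is not made up. A row lasts 1/10 s, in which the tool goes at most 50 mm and 8.59 degrees, less where a joint would pass 70% of its speed; a pose out of reach is approached as far as the arm can. A call with a number of a shift or a turn outside -1 to 1 is refused whole. A call with a gripper value outside its range is refused whole. The fingers move at their own pace and stop on an object; the grip force is fixed at half the most. Time passes only in rows, so rows that do not move let the fingers close, or fill a call up. It gives the time, the measured TCP pose, the force and the opening at its end, in the units of the state.
- ctrl.get_obs(): the state, without advancing time (a new reading comes with each control period).
- ctrl.camera(name): name is "scene" or "top" or "wrist"; returns the picture (384x512x3 uint8, red, green, blue); there is no depth.
- ctrl.get_calibration(name): a dict with "intrinsics" (3x3 intrinsics, pixels), "k1" (the pictures are not rectified: a ray, as slopes to the right and down, at radius r is drawn at 1 + k1 r^2 times it, then the intrinsics apply), "R" (3x3) and "t" (3): a world point X has camera coordinates R X + t. Camera axes: x right, y down, z forward; pixel columns grow to the right and rows downward; lengths in m; the calibration is good to about 2 mm. A picture is of the moment at which its call begins: read the wrist's pose just before it. get_calibration takes no time and is no camera call; for the wrist camera it gives the pose at the moment of the call.
- ctrl.hand_in(): hands the job in, once; it reports no verdict.
Trained networks look in the newest picture that a camera, given by its name, has taken for a name from the list of things; names that differ only in an ending like _2 or _b are one class to them, and where a whole thing is asked for, a point or a joint stands for the part that bears it (a point fixed in the world has none). Each returns a list of dicts, best first, with "score" (0 to 1); they miss things now and then, are a little off and sometimes report something else, mostly with a low value. They report only what shows in the picture. A call takes as long as a camera call. They do not tell look-alikes from the thing itself.
- ctrl.recognise(camera, target): "point" ([x, y, z] in m, in world coordinates, good to about 4 mm: the middle of the surface that is visible of it).
The state is a dict: "time_s": time; "q": joint angles; "dq": joint speeds; "joint_efforts": joint torques, N m; "eef_pos": TCP position; "eef_rot": TCP orientation; "wrist_force": force on the tool from outside, world axes, zero at the start; "torque": the same for the moment, N m; "opening": opening from 0.0 (shut) to 1.0 (fully open).
Only numpy, scipy, OpenCV 4.12 (cv2) and the standard library are available. Lean on these libraries where they do the work, as an engineer would, in place of code of your own. Each camera call takes 0.05 s, during which the arm holds its last target.

## Task

The brass insert with the glass pane is stuck in the aluminium mould on the sloping stand: with the mallet, tap its two brass ends loose, one end and then the other in turn with light taps struck square with the mallet's face, so that it goes down level (neither end more than about 4 mm ahead of the other), until it is clear of the tight rim and both ends rest fully down on their stops. Do not strike the glass, do not push with the fingers, and leave the other things on the counter alone. Then stand the mallet back on its face on the black mat and let go.

Things in the scene. Friction and masses are not known exactly. Their poses are not given: they have to be found in the camera images.
- frame_top (a point): Centre of the upper face of the fixed aluminium mould frame (216 mm along y, 132 mm along x, 18 mm thick). z points out of the face, leaning 30 degrees from vertical towards the robot as the face slopes; y runs level along the mould to its left end; x runs up the slope. The opening is 170 mm (y) by 90 mm (x); the tight rim is its top 8 mm.
- stand: Blue sloping stand that carries the mould, fixed, 236 mm along y, 170 mm along x; origin at the centre of its underside. The mould's upper edge is about 130 mm above the counter.
- insert: Brass insert stuck in the opening, 168 mm (y) by 88 mm (x) by 14 mm; origin at the middle of its left edge, top face, z out of the face. Each end is held on its own by about 12 N of friction plus a drag of about 250 N per m/s. A tap on a land moves that end only: with the mallet at 30 to 60 mm/s, stopped on 6 to 10 N, some 1 to 2.5 mm. Stays where left.
- insert_left (a point): Centre of the flat upper face of the insert's left brass end (land 51 mm along y, 88 mm along x), 58.5 mm to the +y side of the mould's middle. Its height along frame_top's z: between +3 and +1 mm at the start, -8 mm when this end is fully down on its hard stop, clear of the rim.
- insert_right (a point): The same for the right brass end, 58.5 mm to the -y side of the mould's middle.
- pane: Glass pane between the insert's two brass ends, 66 mm (y) by 68 mm (x), its surface 4 mm lower than the brass; origin at its centre. Not to be struck.
- mallet_head (a point): Centre of the mallet's head, a cylinder 36 mm in diameter and 96 mm long with a flat plastic face at each end, 48 mm from this point along the mallet's z. At the start it stands on one face on the mat, z upright, the handle level along the mallet's -x, roughly towards the robot. About 0.34 kg, nearly all in the head.
- mallet_grip (a point): Point on the axis of the mallet's wooden handle, 48 mm from the head's axis and 48 mm above the face it stands on: a good place to grip. The handle has flat sides, 16 mm wide (along the mallet's y) and 22 mm high (along its z), and runs from 16 to 171 mm from the head's axis. Axes as the mallet's.
- mat: Black rubber mat, 170 by 170 by 3 mm, fixed; origin at the centre of its underside. The mallet's place.
- phone: A phone in a red case lying flat, 156 by 75 by 9 mm. Leave alone.
- cleaner: White bottle of cleaner, 64 mm in diameter, 150 mm tall. Leave alone.
- pay_stand: Orange and white payment card stand, 70 by 100 mm foot, 142 mm tall. Leave alone.
Not all that is in view belongs to the job. Leave any green or purple look-alike of the part that bears mallet_head alone.

How it is judged:
By the outcome, as a careful person would: the job done as asked, in the order asked, and still so for the second after the job is handed in, with the robot touching nothing.
It also fails if it takes over 72 s, if anything falls off the work surface, if the arm or the gripper's body presses on something with over 40 N, if the wrist force passes 120 N, or if a joint passes its speed limit or range.

## Working session

There is one attempt and no reset: what is moved stays moved. The work goes in short steps, Python scripts to look and compute and a tool call to move; the robot and the scene stay as the last step left them, time stands still between calls to the robot, and variables do not carry over. Pictures are saved under pics/ and viewed, and the job is handed in when it is done.

Besides the shell and the picture viewer there is one more tool, called after "Emit:" as name(argument=value, ...), one argument or row to a line, values as JSON. apply_moves: Moves the arm, as the interface text tells. Shift numbers are shares of 0.05 m and turn numbers shares of 0.12 rad, none past 1 either way. Its arguments: {"type":"object","properties":{"plan":{"type":"string"}},"required":["plan"]}

```bash
ls; mkdir -p pics; python3 - <<'E'
from bench import ctrl
import cv2
o=ctrl.get_obs();print(o)
for c in ("scene","top","wrist"):
    cv2.imwrite(f"pics/{c}0.png",ctrl.camera(c)[:,:,::-1])
    k=ctrl.get_calibration(c);print(c,k)
    if c!="wrist":
        for n in ("mallet_head","mallet_grip","frame_top","insert_left","insert_right","stand","pane","mat","phone","cleaner","pay_stand"):
            print(c,n,[(r['point'],round(r['score'],2)) for r in ctrl.recognise(c,n)])
E
```

```text
pics
{'time_s': 0.0, 'q': array([ 9.57729018e-01,  1.81524684e-01,  1.60802144e+00,  8.05082909e-06,
        1.35379999e+00, -2.06317052e-01]), 'dq': array([9.58719047e-04, 2.22703370e-05, 3.29675102e-04, 7.68188700e-05,
       2.81218611e-03, 6.93872338e-04]), 'joint_efforts': array([-2.16596400e-04, -4.44873726e+01, -3.51337945e+01, -2.66752431e-04,
        9.31910996e-03, -1.93833472e-06]), 'eef_pos': array([0.22715944, 0.52764046, 0.24138685]), 'eef_rot': array([-0.59045848,  0.59090825,  0.38812883, -0.38928426]), 'wrist_force': array([-0.3421443 ,  0.51007559,  0.40816848]), 'torque': array([0.00273498, 0.01878767, 0.04898322]), 'opening': 1.001547821799719}
scene {'intrinsics': array([[479.9960322 ,   0.        , 258.67554993],
       [  0.        , 479.9960322 , 189.2337564 ],
       [  0.        ,   0.        ,   1.        ]]), 'k1': -0.1133183241025408, 'R': array([[ 0.65823755,  0.75271115,  0.01221691],
       [ 0.58055055, -0.49721998, -0.64477388],
       [-0.479254  ,  0.43150691, -0.76427573]]), 't': array([-0.33513457, -0.32816994,  2.04869354])}
scene mallet_head [(
[... 1924 characters left out ...]
611], 0.54)]
top phone [([0.7662, 0.2591, 0.0109], 0.55), ([0.7534, -0.0187, 0.0983], 0.39)]
top cleaner [([0.755, -0.0177, 0.1001], 0.75)]
top pay_stand [([0.5664, -0.4678, 0.0082], 0.97), ([0.5276, 0.1984, 0.0027], 0.66), ([0.7614, 0.2587, 0.0087], 0.2)]
wrist {'intrinsics': array([[292.2357625 ,   0.        , 254.10083378],
       [  0.        , 292.2357625 , 188.608267  ],
       [  0.        ,   0.        ,   1.        ]]), 'k1': 0.013754336841680469, 'R': array([[ 3.95761585e-01,  9.18353148e-01,  5.14153185e-04],
       [ 8.79519446e-01, -3.79187283e-01,  2.87510953e-01],
       [ 2.64231549e-01, -1.13333583e-01, -9.57777212e-01]]), 't': array([-0.5755922 , -0.03780755,  0.37896426])}
```

View pics/scene0.png

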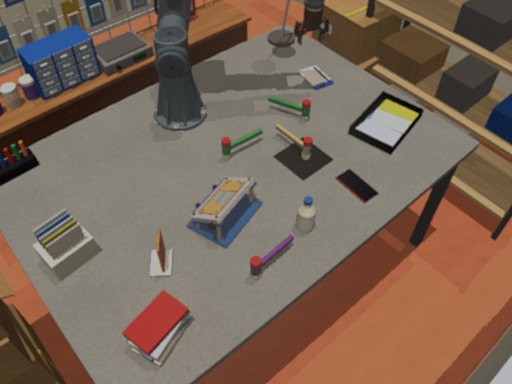

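View pics/top0.png

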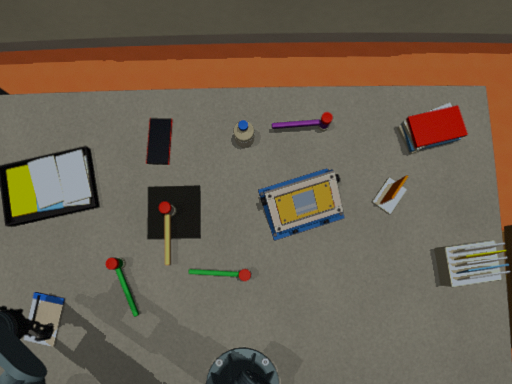

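View pics/wrist0.png

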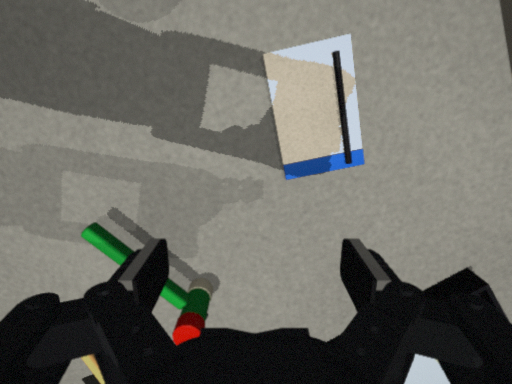

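```bash
python3 - <<'E'
import cv2,numpy as np
s=cv2.imread("pics/scene0.png");t=cv2.imread("pics/top0.png")
def c(im,x,y,w,h,k): return cv2.resize(im[y:y+h,x:x+w],None,fx=k,fy=k,interpolation=cv2.INTER_CUBIC)
cv2.imwrite("pics/c_top_mould.png",c(t,250,160,100,85,7))
cv2.imwrite("pics/c_sc_mould.png",c(s,180,170,90,80,7))
a=c(t,95,180,160,100,4);b=c(s,210,85,130,90,4)
cv2.imwrite("pics/c_top_mal.png",c(t,140,180,70,90,6))
cv2.imwrite("pics/c_all_mal.png",np.vstack([a,cv2.copyMakeBorder(b[:200],0,0,0,a.shape[1]-b.shape[1],0)]))
E
```

```text
(no output)
```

View pics/c_top_mould.png

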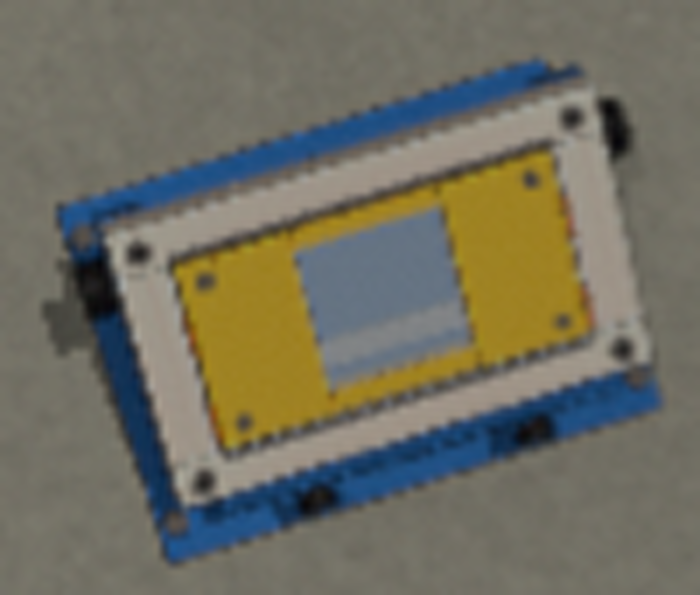

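View pics/c_sc_mould.png

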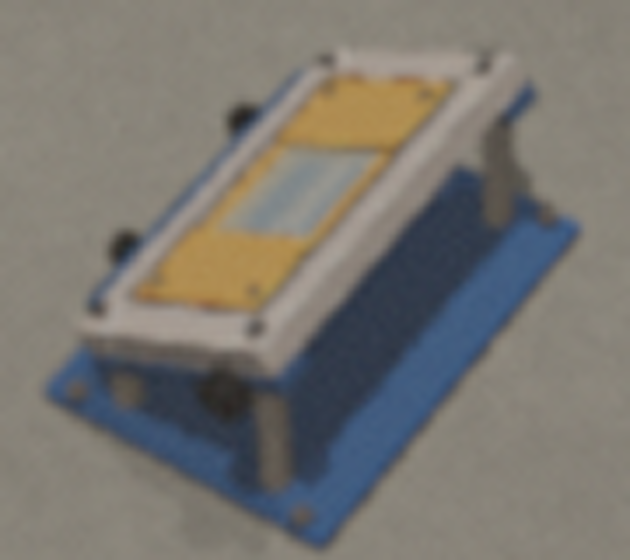

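View pics/c_top_mal.png

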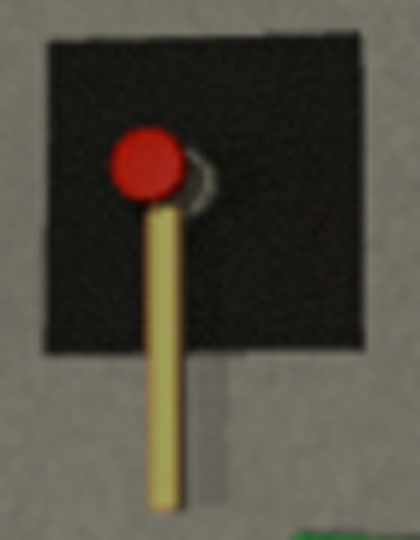

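View pics/c_all_mal.png

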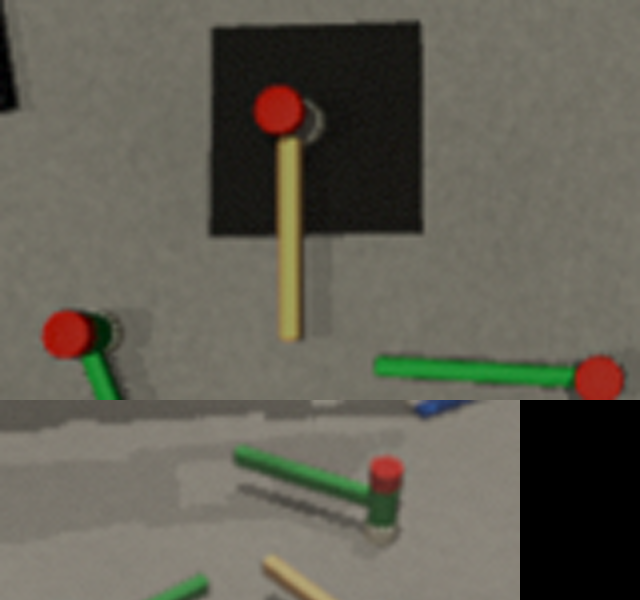

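```bash
cat > h.py <<'E'
import numpy as np
from scipy.spatial.transform import Rotation as Rn
from bench import ctrl
def proj(k,X):
    c=np.atleast_2d(X)@k['R'].T+k['t']; s=c[:,:2]/c[:,2:]; r2=(s**2).sum(1,keepdims=True)
    s=s*(1+k['k1']*r2); K=k['intrinsics']; return s@K[:2,:2].T+K[:2,2]
def ray(k,p):
    K=k['intrinsics']; s=(np.array(p)-K[:2,2])/K[0,0]; u=s.copy()
    for _ in range(20): u=s/(1+k['k1']*(u@u))
    d=k['R'].T@np.r_[u,1]; o=-k['R'].T@k['t']; return o,d
def atz(k,p,z):
    o,d=ray(k,p); return o+d*(z-o[2])/d[2]
def frameR(yaw):
    return (Rn.from_euler('z',yaw)*Rn.from_euler('y',-np.pi/6)).as_matrix()
E
python3 - <<'E'
from h import *
from scipy.optimize import least_squares
T=ctrl.get_calibration('top');S=ctrl.get_calibration('scene')
cr=lambda P,o,k:(np.array(P)+.5)/k-.5+np.array(o)
pt=cr([(139,253),(572,118),(623,347),(203,481)],(250,160),7)   # LU RU RL LL
ps=cr([(484,62),(255,327),(97,305),(326,60)],(180,170),7)
sg=np.array([[1,1],[1,-1],[-1,-1],[-1,1]])
def f(v,full=1):
    x,y,z,yaw,a,b=v
    P=np.c_[sg*[a,b],np.zeros(4)]@frameR(yaw).T+[x,y,z]
    return np.r_[(proj(T,P)-pt).ravel(),(proj(S,P)-ps).ravel()]
r=least_squares(f,[.55,-.2,.097,.3,.055,.095]);print(r.x,np.round(r.fun,1))
# opening corners top only
po=cr([(170,262),(554,146),(597,340),(222,452)],(250,160),7)
x,y,z,yaw,a,b=r.x
P=np.c_[sg*[.045,.085],np.zeros(4)]@frameR(yaw).T+[x,y,z]
print(np.round(proj(T,P)-po,1))
# mallet
q=cr([(148,164),(163,508),(164,210)],(140,180),6)
print('head top T',atz(T,q[0],.099),'handle end',atz(T,q[1],.062),'near', atz(T,q[2],.062))
m=cr([(50,40),(360,34),(364,348),(44,353)],(140,180),6)
print('mat',[atz(T,i,.003).round(4) for i in m])
E
```

```text
[ 0.54193586 -0.19755373  0.09624772  0.28611906  0.05538285  0.09586453] [ 0.2  0.   0.3  0.   0.2  0.3  0.2  0.2  0.1  0.1  0.2 -0.2  0.6  0.4
  0.4 -0.3]
[[ 0.2  0.8]
 [ 0.1  0.3]
 [-0.1 -0.6]
 [ 0.1  0.3]]
head top T [0.53666974 0.22154457 0.099     ] handle end [0.36757794 0.21970918 0.062     ] near [0.5176122 0.2207901 0.062    ]
mat [array([0.6168, 0.2958, 0.003 ]), array([0.6169, 0.1285, 0.003 ]), array([0.4493, 0.1262, 0.003 ]), array([0.4492, 0.2958, 0.003 ])]
```

```bash
cat >> h.py <<'E'
def cur():
    o=ctrl.get_obs(); w=o['eef_rot']; return o,np.array(o['eef_pos']),Rn.from_quat([w[1],w[2],w[3],w[0]]).as_matrix()
def plan(p1,R1,n,claw,p0=None,R0=None,show=True):
    if p0 is None: _,p0,R0=cur()
    w=Rn.from_matrix(R0.T@R1).as_rotvec(); R=R0; out=[]
    dp=(np.array(p1)-p0)/n
    for i in range(n):
        row=np.r_[R.T@dp/.05,w/n/.12]; out.append(row); R=R@Rn.from_rotvec(w/n).as_matrix()
        if show: print(' '.join(f'{v:.3f}' for v in row),claw)
    return out
def toolR(xax,yax): return np.c_[xax,yax,np.cross(xax,yax)]
F0=np.array([.5419,-.1976,.0962]); YAW=.286; FR=frameR(YAW)
E
python3 - <<'E'
from h import *
o,p,R=cur();print(p,R.round(3))
print("TCP goal above mallet, +x or -x jaw")
a=.011; my=np.array([-np.sin(a),np.cos(a),0])
for s in (1,-1):
    Rg=toolR(s*my,[0,0,-1]); print(s,Rn.from_matrix(R.T@Rg).as_rotvec())
print(ctrl.tcp_to_tips)
E
```

```text
[0.2275149  0.52809202 0.24228246] [[ 0.396  0.    -0.918]
 [ 0.918 -0.     0.396]
 [ 0.    -1.    -0.   ]]
TCP goal above mallet, +x or -x jaw
1 [ 3.14526137e-05 -4.17774261e-01 -4.17641112e-06]
-1 [5.77209075e-06 2.72381839e+00 4.34697005e-05]
0.011
```

```bash
python3 - <<'E'
from h import *
a=.011; my=np.array([-np.sin(a),np.cos(a),0])
plan([.489,.221,.15],toolR(my,[0,0,-1]),10,1)
E
```

```text
-0.357 0.185 -0.723 0.000 -0.348 -0.000 1
-0.387 0.185 -0.708 0.000 -0.348 -0.000 1
-0.416 0.185 -0.691 0.000 -0.348 -0.000 1
-0.445 0.185 -0.673 0.000 -0.348 -0.000 1
-0.472 0.185 -0.654 0.000 -0.348 -0.000 1
-0.499 0.185 -0.634 0.000 -0.348 -0.000 1
-0.525 0.185 -0.612 0.000 -0.348 -0.000 1
-0.551 0.185 -0.590 0.000 -0.348 -0.000 1
-0.575 0.185 -0.566 0.000 -0.348 -0.000 1
-0.598 0.185 -0.542 0.000 -0.348 -0.000 1
```

Emit:
apply_moves(
  plan="-0.36 0.18 -0.72 0 -0.35 0 1;-0.39 0.18 -0.71 0 -0.35 0 1;-0.42 0.18 -0.69 0 -0.35 0 1;-0.45 0.18 -0.67 0 -0.35 0 1;-0.47 0.18 -0.65 0 -0.35 0 1",
)

```text
time_s: 1.75
eef_pos: [0.3585, 0.3729, 0.1972]
eef_rot: [-0.546, 0.546, 0.449, -0.449]
wrist_force: [0.2, -0.8, 0.3]
opening: 0.999
```

Emit:
apply_moves(
  plan="-0.5 0.18 -0.63 0 -0.35 0 1;-0.53 0.18 -0.61 0 -0.35 0 1;-0.55 0.18 -0.59 0 -0.35 0 1;-0.57 0.18 -0.57 0 -0.34 0 1;-0.6 0.18 -0.54 0 -0.34 0 1",
)

```text
time_s: 2.25
eef_pos: [0.4895, 0.2193, 0.1521]
eef_rot: [-0.497, 0.497, 0.503, -0.503]
wrist_force: [0.8, -0.3, 0.0]
opening: 1.002
```

```bash
python3 - <<'E'
from h import *
import cv2
o,p,R=cur();print(p,R.round(3),o['q'].round(2))
k=ctrl.get_calibration('wrist');cv2.imwrite("pics/w1.png",ctrl.camera('wrist')[:,:,::-1])
np.savez('w1.npz',**k)
print([(r['point'],round(r['score'],2)) for r in ctrl.recognise('wrist','mallet_grip')],[(r['point'],round(r['score'],2)) for r in ctrl.recognise('wrist','mallet_head')])
E
```

```text
[0.48948405 0.21934145 0.1521392 ] [[-0.012  0.001 -1.   ]
 [ 1.     0.    -0.012]
 [ 0.    -1.    -0.001]] [ 0.2   0.2   1.78  0.    1.16 -1.38]
[([0.3513, 0.1379, 0.0471], 0.88), ([0.3713, 0.3632, 0.0562], 0.82), ([0.4846, 0.2205, 0.0611], 0.7)] [([0.4813, 0.2255, 0.0639], 0.88), ([0.3732, 0.3678, 0.0576], 0.88), ([0.3559, 0.1382, 0.0511], 0.68)]
```

View pics/w1.png

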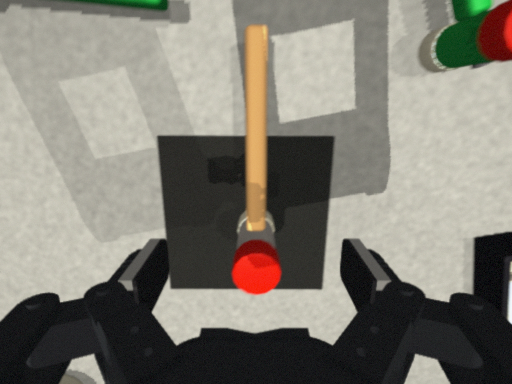

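```bash
python3 - <<'E'
from h import *
k=dict(np.load('w1.npz'))
print(atz(k,(256.5,266),.099),atz(k,(257,31),.062),atz(k,(257,222),.062))
a=.011; my=np.array([-np.sin(a),np.cos(a),0])
plan([.489,.221,.043],toolR(my,[0,0,-1]),5,1)
E
```

```text
[0.53052085 0.22182423 0.099     ] [0.37173921 0.22013296 0.062     ] [0.51230285 0.22227141 0.062     ]
0.009 0.435 0.001 -0.002 -0.007 -0.000 1
0.009 0.435 0.001 -0.002 -0.007 -0.000 1
0.009 0.435 0.002 -0.002 -0.007 -0.000 1
0.009 0.435 0.002 -0.002 -0.007 -0.000 1
0.009 0.435 0.002 -0.002 -0.007 -0.000 1
```

Emit:
apply_moves(
  plan="0.01 0.5 0 0 0 0 1;0.01 0.5 0 0 0 0 1;0.01 0.5 0 0 0 0 1;0.01 0.5 0.02 0 -0.03 0 1;0 0.16 0 0 0 0 1",
)

```text
time_s: 2.9
eef_pos: [0.4848, 0.2233, 0.0421]
eef_rot: [0.497, -0.495, -0.503, 0.505]
wrist_force: [0.1, 0.2, -0.1]
opening: 0.998
```

```bash
python3 - <<'E'
from h import *
import cv2
o,p,R=cur();print(p,R.round(3))
k=ctrl.get_calibration('wrist');cv2.imwrite("pics/w2.png",ctrl.camera('wrist')[:,:,::-1])
np.savez('w2.npz',**k)
E
```

```text
[0.48481774 0.22333315 0.04206656] [[-0.015 -0.004 -1.   ]
 [ 1.    -0.001 -0.015]
 [-0.001 -1.     0.004]]
```

View pics/w2.png

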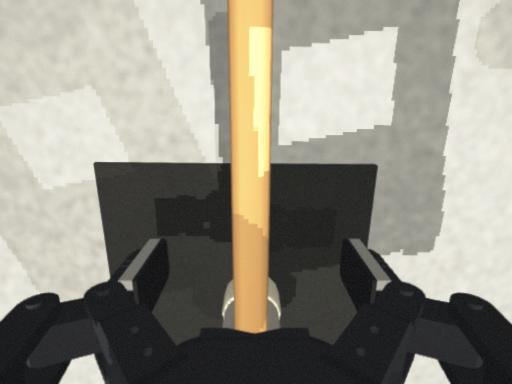

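```bash
python3 - <<'E'
from h import *
k=dict(np.load('w2.npz'))
print(atz(k,(251,250),.062),atz(k,(251,60),.062))
E
```

```text
[0.47334249 0.22206574 0.062     ] [0.39862465 0.22115497 0.062     ]
```

Emit:
apply_moves(
  plan="-0.02 0 -0.05 0 0 0 1;0 0 0 0 0 0 0;0 0 0 0 0 0 0;0 0 0 0 0 0 0;0 0 0 0 0 0 0",
)

```text
time_s: 3.45
eef_pos: [0.4903, 0.2218, 0.0449]
eef_rot: [-0.496, 0.497, 0.504, -0.503]
wrist_force: [-0.3, -0.1, 0.5]
opening: 0.332
```

Emit:
apply_moves(
  plan="0 0 0 0 0 0 0;0 0 0 0 0 0 0;0 -0.2 0 0 0 0 0;0 -0.5 0 0 0 0 0;0 -0.7 0 0 0 0 0",
)

```text
time_s: 3.95
eef_pos: [0.4877, 0.2212, 0.1131]
eef_rot: [0.498, -0.495, -0.502, 0.505]
wrist_force: [0.4, 0.3, -2.8]
opening: 0.176
```

```bash
python3 - <<'E'
from h import *
import cv2
o,p,R=cur();print(p,R.round(3),o['opening'],o['wrist_force'],o['torque'])
for c in('wrist','top','scene'): cv2.imwrite(f"pics/{c}3.png",ctrl.camera(c)[:,:,::-1])
t=cv2.imread('pics/top3.png');s=cv2.imread('pics/scene3.png')
cv2.imwrite('pics/c3.png',np.hstack([cv2.resize(t[170:290,120:220],None,fx=4,fy=4,interpolation=2),cv2.resize(s[90:190,260:360],None,fx=4,fy=4.8,interpolation=2)]))
E
```

```text
[0.48769209 0.22123294 0.11308373] [[-0.014 -0.006 -1.   ]
 [ 1.    -0.001 -0.014]
 [-0.001 -1.     0.006]] 0.17637293822435585 [ 0.41295401  0.32318054 -2.82914638] [-0.02778949  0.07190027 -0.00721464]
```

View pics/c3.png

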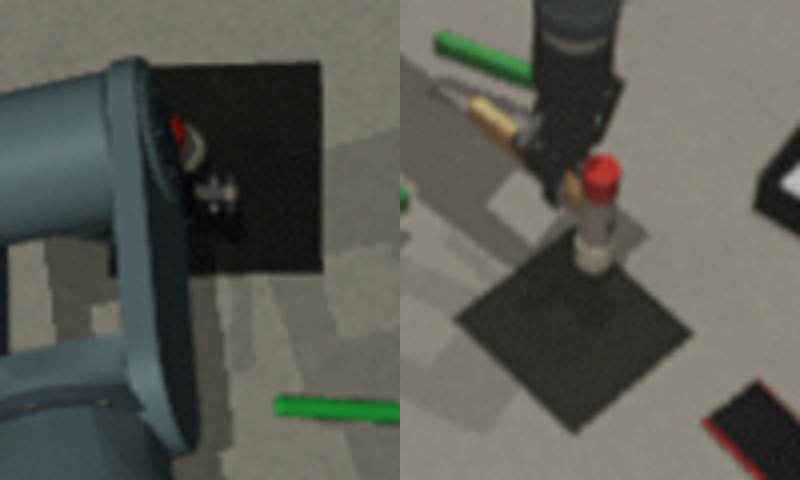

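View pics/wrist3.png

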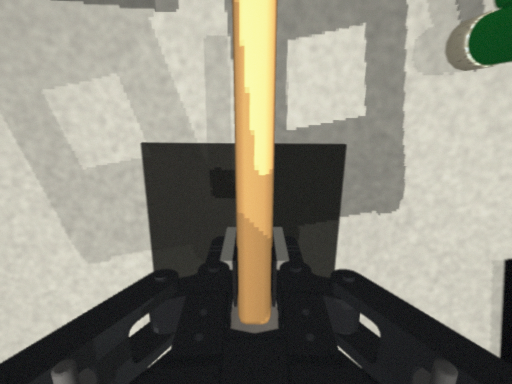

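```bash
cat >> h.py <<'E'
RS=toolR(FR[:,1],-FR[:,2])
LF,LX=.040,.048   # face ahead of TCP, head from TCP
def tcp_for(side,h,yb=0,xb=0):
    return F0+FR@np.array([xb-LX,side*(.0585+yb),h+LF])
E
python3 - <<'E'
from h import *
S=ctrl.get_calibration('scene')
_,p,R=cur()
for yy in(.04-.096,.04): print('pred head end px',proj(S,p+R@np.array([0,yy,-.048])))
g=tcp_for(1,.04);print(g)
print(RS.round(3))
mid=np.array([.48,.1,.24])
a=.0; 
rows=plan(mid,R,5,0)
print()
plan(g,RS,10,0,p0=mid,R0=R)
E
```

```text
pred head end px [[310.42079819 124.50138931]]
pred head end px [[308.20183726 143.30502917]]
[ 0.44714028 -0.16448833  0.14148203]
[[-0.282  0.48  -0.831]
 [ 0.959  0.141 -0.244]
 [-0.    -0.866 -0.5  ]]
-0.487 -0.494 0.051 0.000 0.000 0.000 0
-0.487 -0.494 0.051 0.000 0.000 0.000 0
-0.487 -0.494 0.051 0.000 0.000 0.000 0
-0.487 -0.494 0.051 0.000 0.000 0.000 0
-0.487 -0.494 0.051 0.000 0.000 0.000 0

-0.528 0.196 0.074 -0.429 -0.221 -0.059 0
-0.527 0.188 0.098 -0.429 -0.221 -0.059 0
-0.526 0.179 0.122 -0.429 -0.221 -0.059 0
-0.523 0.168 0.145 -0.429 -0.221 -0.059 0
-0.520 0.156 0.167 -0.429 -0.221 -0.059 0
-0.517 0.143 0.188 -0.429 -0.221 -0.059 0
-0.512 0.130 0.209 -0.429 -0.221 -0.059 0
-0.507 0.115 0.229 -0.429 -0.221 -0.059 0
-0.502 0.099 0.248 -0.429 -0.221 -0.059 0
-0.496 0.082 0.266 -0.429 -0.221 -0.059 0
```

Emit:
apply_moves(
  plan="-0.48 -0.5 0.05 0 0 0 0;-0.48 -0.5 0.05 0 0 0 0;-0.48 -0.5 0.05 0 0 0 0;-0.48 -0.5 0.05 0 0 0 0;-0.48 -0.5 0.05 0 0 0 0",
)

```text
time_s: 4.6
eef_pos: [0.4778, 0.1007, 0.2385]
eef_rot: [0.497, -0.495, -0.503, 0.504]
wrist_force: [0.2, -0.8, -2.7]
opening: 0.179
```

Emit:
apply_moves(
  plan="-0.53 0.19 0.07 -0.43 -0.22 -0.06 0;-0.53 0.18 0.1 -0.43 -0.22 -0.06 0;-0.53 0.17 0.12 -0.43 -0.22 -0.06 0;-0.52 0.16 0.14 -0.43 -0.22 -0.06 0;-0.52 0.15 0.17 -0.43 -0.22 -0.06 0",
)

```text
time_s: 5.1
eef_pos: [0.4612, -0.0314, 0.1902]
eef_rot: [-0.403, 0.512, 0.605, -0.457]
wrist_force: [-0.2, -0.7, -3.1]
opening: 0.175
```

```bash
python3 - <<'E'
from h import *
o,p,R=cur();print(p,o['q'].round(2))
plan(tcp_for(1,.04),RS,5,0)
E
```

```text
[ 0.46117247 -0.03144139  0.19021631] [-0.44 -0.2   2.12  0.19  1.02 -2.24]
-0.521 0.144 0.178 -0.438 -0.221 -0.057 0
-0.517 0.131 0.199 -0.438 -0.221 -0.057 0
-0.513 0.116 0.220 -0.438 -0.221 -0.057 0
-0.507 0.101 0.239 -0.438 -0.221 -0.057 0
-0.501 0.084 0.257 -0.438 -0.221 -0.057 0
```

```bash
cat >> h.py <<'E'
PHI=-.3
HX=FR@np.array([np.cos(PHI),np.sin(PHI),0]); HY=FR@np.array([-np.sin(PHI),np.cos(PHI),0])
RS=toolR(HY,-FR[:,2])
def tcp_for(side,h,yb=0,xb=0):
    return F0+FR@np.array([xb,side*(.0585+yb),h+LF])-LX*HX
def face(p,R):  # head face centre in frame coords
    return FR.T@(p+R@np.array([0,LF,-LX])-F0)
E
python3 - <<'E'
from h import *
o,p,R=cur();print(p,o['q'].round(2))
print(tcp_for(1,.04))
plan(tcp_for(1,.04),RS,5,0)
E
```

```text
[ 0.46117247 -0.03144139  0.19021631] [-0.44 -0.2   2.12  0.19  1.02 -2.24]
[ 0.44491967 -0.15035577  0.14255396]
-0.464 0.141 0.178 -0.424 0.276 -0.121 0
-0.472 0.125 0.169 -0.424 0.276 -0.121 0
-0.479 0.110 0.159 -0.424 0.276 -0.121 0
-0.485 0.095 0.149 -0.424 0.276 -0.121 0
-0.492 0.081 0.137 -0.424 0.276 -0.121 0
```

Emit:
apply_moves(
  plan="-0.46 0.14 0.18 -0.42 0.28 -0.12 0;-0.47 0.13 0.17 -0.42 0.28 -0.12 0;-0.48 0.11 0.16 -0.43 0.28 -0.12 0;-0.48 0.1 0.15 -0.43 0.27 -0.12 0;-0.49 0.08 0.14 -0.43 0.27 -0.12 0",
)

```text
time_s: 5.6
eef_pos: [0.4446, -0.1496, 0.1425]
eef_rot: [-0.4, 0.574, 0.64, -0.317]
wrist_force: [1.7, -0.0, -2.5]
opening: 0.174
```

```bash
python3 - <<'E'
from h import *
import cv2
o,p,R=cur();print(p,o['q'].round(2),face(p,R).round(4),o['wrist_force'].round(1))
k=ctrl.get_calibration('wrist');S=ctrl.get_calibration('scene')
for c in('wrist','scene'): cv2.imwrite(f"pics/{c}4.png",ctrl.camera(c)[:,:,::-1])
s=cv2.imread('pics/scene4.png')
for yy in(LF-.096,LF): print('pred head end px',proj(S,p+R@np.array([0,yy,-LX])), (proj(S,p+R@np.array([0,yy,-LX]))-[170,140])*6)
cv2.imwrite('pics/c4.png',cv2.resize(s[140:240,170:300],None,fx=6,fy=6,interpolation=2))
E
```

```text
[ 0.44460894 -0.14957231  0.14248568] [-0.92 -0.15  2.26  0.62  0.93 -2.83] [-0.0001  0.0591  0.0401] [ 1.7 -0.  -2.5]
pred head end px [[213.5320218  153.28612523]] [[261.19213079  79.71675135]]
pred head end px [[226.3200565  175.80789899]] [[337.92033897 214.84739395]]
```

View pics/c4.png

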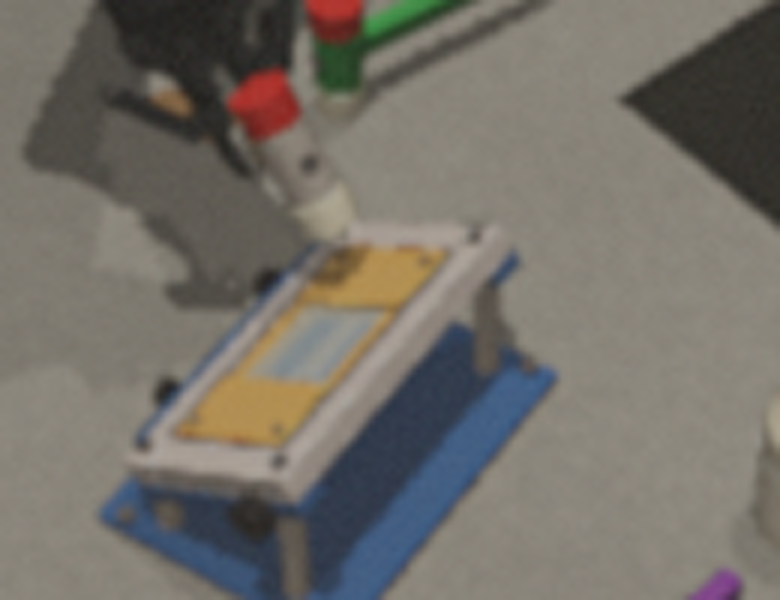

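View pics/wrist4.png

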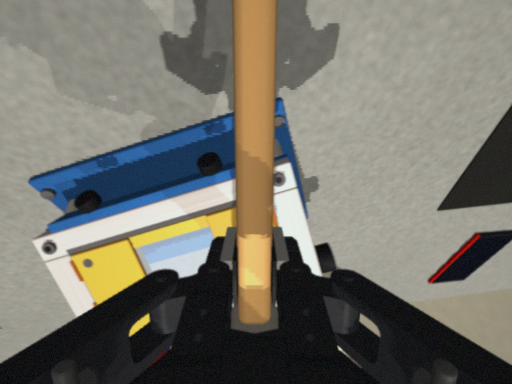

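```bash
sed -i 's/^PHI=-.3/PHI=-.8/' h.py; python3 - <<'E'
from h import *
for s in(1,-1): print(tcp_for(s,.04))
plan(tcp_for(1,.035),RS,5,0)
E
```

```text
[ 0.44952166 -0.12789707  0.14876107]
[ 0.48252935 -0.24014454  0.14876107]
0.096 0.018 -0.030 0.001 0.820 -0.004 0
0.098 0.018 -0.021 0.001 0.820 -0.004 0
0.100 0.018 -0.011 0.001 0.820 -0.004 0
0.101 0.018 -0.001 0.001 0.820 -0.004 0
0.100 0.018 0.009 0.001 0.820 -0.004 0
```

Emit:
apply_moves(
  plan="0.1 0.02 -0.03 0 0.82 0 0;0.1 0.02 -0.02 0 0.82 0 0;0.1 0.02 -0.01 0 0.82 0 0;0.1 0.02 0 0 0.82 -0.01 0;0.1 0.01 0.01 0 0.82 -0.01 0",
)

```text
time_s: 6.2
eef_pos: [0.4532, -0.1234, 0.1462]
eef_rot: [-0.545, 0.633, 0.523, -0.168]
wrist_force: [0.4, -0.1, -2.5]
opening: 0.179
```

```bash
python3 - <<'E'
from h import *
o,p,R=cur();print(p,o['q'].round(2),face(p,R).round(4),o['wrist_force'].round(1),Rn.from_matrix(RS.T@R).as_rotvec().round(4), FR.T@o['wrist_force'])
plan(tcp_for(1,.006),RS,5,0)
E
```

```text
[ 0.45321519 -0.12340775  0.14617669] [-0.85 -0.17  2.27  0.62  0.91 -2.26] [0.003  0.062  0.0353] [ 0.4 -0.1 -2.5] [ 0.0009 -0.0034 -0.0016] [-0.95128966 -0.20321159 -2.34002817]
-0.018 0.117 -0.001 -0.002 0.006 0.003 0
-0.017 0.117 -0.001 -0.002 0.006 0.003 0
-0.017 0.117 -0.001 -0.002 0.006 0.003 0
-0.017 0.117 -0.001 -0.002 0.006 0.003 0
-0.017 0.117 -0.001 -0.002 0.006 0.003 0
```

Emit:
apply_moves(
  plan="-0.02 0.15 0 0 0.01 0;-0.02 0.15 0 0 0.01 0 0;-0.02 0.15 0 0 0 0 0;0 0.1 0 0 0 0 0;0 0 0 0 0 0 0",
)

```text
$.plan[0]: bad value
```

```bash
cat > st.py <<'E'
from h import *
o,p,R=cur();print(o['time_s'],'face',(face(p,R)*1000).round(1),'F_frame',(FR.T@o['wrist_force']).round(1),'tq',o['torque'].round(2),'rot',Rn.from_matrix(RS.T@R).as_rotvec().round(4))
E
python3 st.py
```

```text
6.2 face [ 3.  62.  35.3] F_frame [-1.  -0.2 -2.3] tq [-0.04  0.52  0.05] rot [ 0.0009 -0.0034 -0.0016]
```

Emit:
apply_moves(
  plan="-0.02 0.15 0 0 0.01 0 0;-0.02 0.15 0 0 0.01 0 0;-0.02 0.15 0 0 0 0 0;0 0.1 0 0 0 0 0;0 0 0 0 0 0 0",
)

```text
time_s: 6.7
eef_pos: [0.4656, -0.1232, 0.1211]
eef_rot: [-0.545, 0.633, 0.524, -0.168]
wrist_force: [0.6, 0.4, -3.3]
opening: 0.183
```

```bash
python3 st.py
```

```text
6.7 face [ 0.9 58.7  7.7] F_frame [-1.   0.2 -3.2] tq [ 0.01  0.49 -0.  ] rot [ 0.     -0.0048 -0.0019]
```

Emit:
apply_moves(
  plan="0 0.02 0 0 0 0 0;0 0.02 0 0 0 0 0;0 0.01 0 0 0 0 0;0 0.01 0 0 0 0 0;0 0 0 0 0 0 0",
)

```text
time_s: 7.2
eef_pos: [0.4674, -0.1233, 0.1198]
eef_rot: [-0.544, 0.634, 0.524, -0.167]
wrist_force: [0.5, -0.5, -2.5]
opening: 0.176
```

```bash
python3 st.py
```

```text
7.2 face [ 1.8 58.   5.9] F_frame [-0.9 -0.6 -2.4] tq [-0.05  0.5   0.02] rot [-0.0025 -0.0051 -0.0013]
```

Emit:
apply_moves(
  plan="0 0.01 0 0 0 0 0;0 0.01 0 0 0 0 0;0 0.01 0 0 0 0 0;0 0.01 0 0 0 0 0;0 0 0 0 0 0 0",
)

```text
time_s: 7.7
eef_pos: [0.4683, -0.123, 0.1179]
eef_rot: [-0.544, 0.634, 0.524, -0.167]
wrist_force: [0.8, 0.3, -3.4]
opening: 0.178
```

```bash
python3 st.py
```

```text
7.7 face [ 1.7 58.1  3.7] F_frame [-1.   0.1 -3.4] tq [-0.13  0.51 -0.05] rot [-0.0021 -0.005  -0.0014]
```

Emit:
apply_moves(
  plan="0 0.01 0 0 0 0 0;0 0.01 0 0 0 0 0;0 0.01 0 0 0 0 0;0 0 0 0 0 0 0;0 0 0 0 0 0 0",
)

```text
time_s: 8.2
eef_pos: [0.469, -0.1228, 0.1167]
eef_rot: [-0.544, 0.634, 0.524, -0.167]
wrist_force: [-0.0, 1.0, -3.3]
opening: 0.175
```

```bash
python3 st.py
```

```text
8.2 face [ 1.7 58.1  2.2] F_frame [-1.4  1.  -3. ] tq [-0.09  0.53 -0.02] rot [-0.0021 -0.005  -0.0014]
```

Emit:
apply_moves(
  plan="0 0.01 0 0 0 0 0;0 0.01 0 0 0 0 0;0 0.01 0 0 0 0 0;0 0 0 0 0 0 0;0 0 0 0 0 0 0",
)

```text
time_s: 8.7
eef_pos: [0.4698, -0.1226, 0.1154]
eef_rot: [-0.544, 0.634, 0.524, -0.167]
wrist_force: [-0.2, 0.1, -2.9]
opening: 0.177
```

```bash
python3 st.py
```

```text
8.7 face [ 1.7 58.   0.8] F_frame [-1.6  0.2 -2.4] tq [-0.06  0.5  -0.03] rot [-0.0022 -0.005  -0.0013]
```

Emit:
apply_moves(
  plan="0 0.01 0 0 0 0 0;0 0.01 0 0 0 0 0;0 0.01 0 0 0 0 0;0 0 0 0 0 0 0;0 0 0 0 0 0 0",
)

```text
time_s: 9.2
eef_pos: [0.4703, -0.1223, 0.1143]
eef_rot: [-0.544, 0.633, 0.524, -0.168]
wrist_force: [-8.2, 0.8, 4.6]
opening: 0.177
```

```bash
python3 st.py;python3 - <<'E'
from h import *
import cv2
s=ctrl.camera('scene')[:,:,::-1]
cv2.imwrite('pics/c5.png',cv2.resize(s[150:230,180:280],None,fx=7,fy=7,interpolation=2))
E
```

```text
9.2 face [ 1.7 58.2 -0.5] F_frame [-4.3  3.1  7.8] tq [0.06 0.79 0.09] rot [-0.0019 -0.0055 -0.0015]
```

View pics/c5.png

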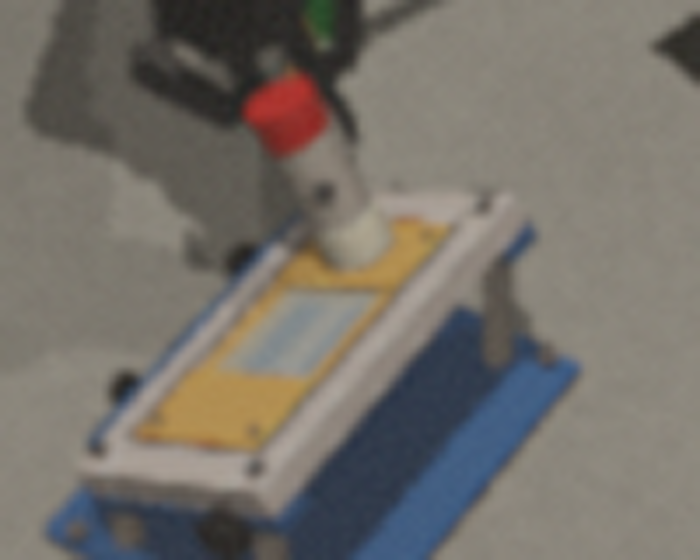

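```bash
python3 - <<'E'
from h import *
print('toR',RS.T@FR@np.array([0,-.117,0])/.05)
print('err tool per mm +x', RS.T@FR@np.array([.001,0,0])/.05, 'y',RS.T@FR@np.array([0,.001,0])/.05)
E
```

```text
toR [-1.63029370e+00 -3.36215223e-17 -1.67861325e+00]
err tool per mm +x [ 0.01434712  0.         -0.01393413] y [1.39341342e-02 2.87363439e-19 1.43471218e-02]
```

Emit:
apply_moves(
  plan="0 -0.2 0 0 0 0 0;-0.41 0 -0.41 0 0 0 0;-0.41 0 -0.41 0 0 0 0;-0.42 0 -0.42 0 0 0 0;-0.41 0 -0.42 0 0.02 0 0",
)

```text
time_s: 9.75
eef_pos: [0.4983, -0.2375, 0.1223]
eef_rot: [-0.545, 0.634, 0.523, -0.167]
wrist_force: [0.3, 0.1, -3.2]
opening: 0.18
```

Emit:
apply_moves(
  plan="0 0.06 0 0 0.02 0 0;0 0 0 0 0 0 0;0 0 0 0 0 0 0;0 0 0 0 0 0 0;0 0 0 0 0 0 0",
)

```text
time_s: 10.25
eef_pos: [0.4993, -0.235, 0.1199]
eef_rot: [-0.545, 0.634, 0.523, -0.166]
wrist_force: [-0.6, 0.1, -2.6]
opening: 0.172
```

```bash
python3 st.py
```

```text
10.25 face [  0.9 -58.3   6.3] F_frame [-1.8  0.2 -1.9] tq [-0.13  0.53 -0.02] rot [-0.0019 -0.0007 -0.0016]
```

Emit:
apply_moves(
  plan="0 0.03 0 0 0 0 0;0 0.03 0 0 0 0 0;0 0.01 0 0 0 0 0;0 0.01 0 0 0 0 0;0 0.01 0 0 0 0 0",
)

```text
time_s: 10.75
eef_pos: [0.5016, -0.2352, 0.1159]
eef_rot: [-0.545, 0.634, 0.523, -0.166]
wrist_force: [0.5, -0.9, -3.2]
opening: 0.18
```

```bash
python3 st.py
```

```text
10.75 face [  0.7 -59.2   1.8] F_frame [-1.4 -1.  -2.9] tq [-0.08  0.52  0.02] rot [-0.0022 -0.0001 -0.0013]
```

Emit:
apply_moves(
  plan="0 0.01 0 0 0 0 0;0 0.01 0 0 0 0 0;0 0.01 0 0 0 0 0;0 0 0 0 0 0 0;0 0 0 0 0 0 0",
)

```text
time_s: 11.25
eef_pos: [0.5022, -0.235, 0.1148]
eef_rot: [-0.545, 0.634, 0.523, -0.166]
wrist_force: [-4.7, 1.1, 1.8]
opening: 0.178
```

```bash
python3 st.py
```

```text
11.25 face [  0.7 -59.1   0.5] F_frame [-2.8  2.4  3.7] tq [0.05 0.69 0.15] rot [-0.0021 -0.0003 -0.0013]
```

Emit:
apply_moves(
  plan="0 -0.12 0 0 0 0 0;0 0 0 0 0 0 0;0 0.08 0 0 0 0 0;0 0.08 0 0 0 0 0;0 -0.12 0 0 0 0 0",
)

```text
time_s: 11.75
eef_pos: [0.5003, -0.2351, 0.1173]
eef_rot: [-0.546, 0.634, 0.523, -0.166]
wrist_force: [0.3, 0.0, -2.2]
opening: 0.176
```

```bash
python3 st.py
```

```text
11.75 face [  0.3 -58.7   3.6] F_frame [-0.9 -0.1 -2.1] tq [-0.11  0.54  0.01] rot [-0.0011  0.0002 -0.0018]
```

Emit:
apply_moves(
  plan="0.41 -0.06 0.42 0 0 0 0;0.41 0 0.42 0 0 0 0;0.41 0 0.42 0 0 0 0;0.4 0 0.42 0 0 0 0;0 0 0 0 0 0 0",
)

```text
time_s: 12.25
eef_pos: [0.464, -0.1195, 0.1192]
eef_rot: [-0.547, 0.632, 0.523, -0.167]
wrist_force: [0.6, -0.3, -3.0]
opening: 0.174
```

```bash
python3 st.py
```

```text
12.25 face [-0.6 62.7  6.2] F_frame [-1.  -0.5 -2.8] tq [-0.08  0.52 -0.06] rot [ 0.0024 -0.0011 -0.0039]
```

Emit:
apply_moves(
  plan="0 0 0 0 0 0 0;0 0 0 0 0 0 0;0 0 0 0 0 0 0;0 0.1 0 0 0 0 0;0 0.1 0 0 0 0 0",
)

```text
time_s: 12.75
eef_pos: [0.471, -0.123, 0.1119]
eef_rot: [-0.545, 0.634, 0.523, -0.166]
wrist_force: [-17.1, -0.1, 17.2]
opening: 0.177
```

```bash
python3 st.py
```

```text
12.75 face [ 0.8 57.1 -2.8] F_frame [-5.7  4.8 23.1] tq [0.06 0.91 0.1 ] rot [-0.0027 -0.0001 -0.001 ]
```

Emit:
apply_moves(
  plan="0 -0.2 0 0 0 0 0;-0.41 0 -0.42 0 0 0 0;-0.41 0 -0.42 0 0 0 0;-0.41 0 -0.42 0 0 0 0;-0.4 0 -0.41 0 0 0 0",
)

```text
time_s: 13.25
eef_pos: [0.4989, -0.2371, 0.1198]
eef_rot: [-0.546, 0.634, 0.522, -0.166]
wrist_force: [0.7, 0.3, -2.9]
opening: 0.173
```

Emit:
apply_moves(
  plan="0 0.06 0 0 0 0 0;0 0 0 0 0 0 0;0 0 0 0 0 0 0;0 0.08 0 0 0 0 0;0 0.08 0 0 0 0 0",
)

```text
time_s: 13.75
eef_pos: [0.5036, -0.2333, 0.1111]
eef_rot: [-0.545, 0.634, 0.523, -0.166]
wrist_force: [-18.1, 1.3, 16.1]
opening: 0.178
```

```bash
python3 st.py
```

```text
13.75 face [  0.5 -57.9  -3.6] F_frame [-6.7  6.4 22.5] tq [0.37 1.14 0.38] rot [-0.0014 -0.0014 -0.0018]
```

Emit:
apply_moves(
  plan="0 -0.2 0 0 0 0 0;0.41 0 0.42 0 0 0 0;0.41 0 0.42 0 0 0 0;0.41 0 0.42 0 0 0 0;0.4 0 0.42 0 0 0 0",
)

```text
time_s: 14.25
eef_pos: [0.4655, -0.122, 0.1197]
eef_rot: [-0.545, 0.634, 0.523, -0.166]
wrist_force: [-0.2, 1.3, -2.7]
opening: 0.173
```

Emit:
apply_moves(
  plan="0 0.04 0 0 0 0 0;0 0 0 0 0 0 0;0 0 0 0 0 0 0;0 0.09 0 0 0 0 0;0 0.09 0 0 0 0 0",
)

```text
time_s: 14.75
eef_pos: [0.4718, -0.1227, 0.1102]
eef_rot: [-0.545, 0.634, 0.523, -0.166]
wrist_force: [-15.7, -0.3, 16.2]
opening: 0.175
```

```bash
python3 st.py;python3 - <<'E'
from h import *
import cv2
s=ctrl.camera('scene')[:,:,::-1]
cv2.imwrite('pics/c6.png',cv2.resize(s[150:230,180:280],None,fx=7,fy=7,interpolation=2))
E
```

```text
14.75 face [ 0.6 57.1 -4.6] F_frame [-5.1  4.1 21.6] tq [-0.01  0.72  0.11] rot [-0.0032 -0.     -0.0009]
```

View pics/c6.png

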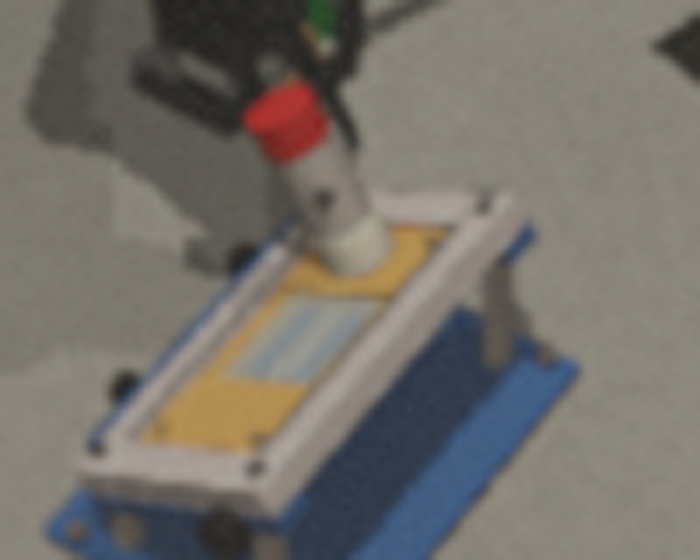

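Emit:
apply_moves(
  plan="0 -0.2 0 0 0 0 0;-0.41 0 -0.42 0 0 0 0;-0.41 0 -0.42 0 0 0 0;-0.41 0 -0.42 0 0 0 0;-0.41 0 -0.41 0 0 0 0",
)

```text
time_s: 15.3
eef_pos: [0.4993, -0.2373, 0.1178]
eef_rot: [-0.546, 0.634, 0.522, -0.166]
wrist_force: [-0.3, 0.7, -2.0]
opening: 0.18
```

Emit:
apply_moves(
  plan="0 0.04 0 0 0 0 0;0 0 0 0 0 0 0;0 0 0 0 0 0 0;0 0.09 0 0 0 0 0;0 0.09 0 0 0 0 0",
)

```text
time_s: 15.8
eef_pos: [0.5041, -0.2332, 0.109]
eef_rot: [-0.545, 0.634, 0.523, -0.166]
wrist_force: [-19.5, 0.5, 17.4]
opening: 0.176
```

```bash
python3 st.py
```

```text
15.8 face [ -0.2 -57.9  -5.7] F_frame [-7.3  6.  24.3] tq [0.28 1.16 0.3 ] rot [-0.0014 -0.0012 -0.0018]
```

Emit:
apply_moves(
  plan="0 -0.22 0 0 0 0 0;0.41 0 0.42 0 0 0 0;0.41 0 0.42 0 0 0 0;0.41 0 0.42 0 0 0 0;0.41 0 0.42 0 0 0 0",
)

```text
time_s: 16.3
eef_pos: [0.4656, -0.1216, 0.1187]
eef_rot: [-0.545, 0.634, 0.523, -0.166]
wrist_force: [0.3, 0.1, -2.8]
opening: 0.177
```

Emit:
apply_moves(
  plan="0 0.06 0 0 0 0 0;0 0 0 0 0 0 0;0 0 0 0 0 0 0;0 0.09 0 0 0 0 0;0 0.09 0 0 0 0 0",
)

```text
time_s: 16.8
eef_pos: [0.4724, -0.1222, 0.1083]
eef_rot: [-0.545, 0.634, 0.523, -0.166]
wrist_force: [-14.9, -0.2, 16.3]
opening: 0.178
```

```bash
python3 st.py
```

```text
16.8 face [ 0.3 57.5 -6.6] F_frame [-4.3  4.  21.3] tq [-0.01  0.73  0.09] rot [-0.0032  0.     -0.0009]
```

Emit:
apply_moves(
  plan="0 -0.24 0 0 0 0 0;-0.41 0 -0.42 0 0 0 0;-0.41 0 -0.42 0 0 0 0;-0.41 0 -0.42 0 0 0 0;-0.41 0 -0.42 0 0 0 0",
)

```text
time_s: 17.3
eef_pos: [0.4993, -0.2372, 0.1178]
eef_rot: [-0.546, 0.634, 0.522, -0.166]
wrist_force: [0.6, 0.3, -2.8]
opening: 0.179
```

Emit:
apply_moves(
  plan="0 0.08 0 0 0 0 0;0 0 0 0 0 0 0;0 0 0 0 0 0 0;0 0.09 0 0 0 0 0;0 0.09 0 0 0 0 0",
)

```text
time_s: 17.8
eef_pos: [0.505, -0.233, 0.1073]
eef_rot: [-0.545, 0.634, 0.523, -0.166]
wrist_force: [-19.3, 2.0, 18.1]
opening: 0.176
```

```bash
python3 st.py
```

```text
17.8 face [ -0.2 -57.9  -7.7] F_frame [-6.4  7.4 24.6] tq [0.34 1.18 0.31] rot [-0.0015 -0.0013 -0.0018]
```

Emit:
apply_moves(
  plan="0 -0.26 0 0 0 0 0;0.41 0 0.42 0 0 0 0;0.41 0 0.42 0 0 0 0;0.41 0 0.42 0 0 0 0;0.41 0 0.42 0 0 0 0",
)

```text
time_s: 18.3
eef_pos: [0.4655, -0.1212, 0.1182]
eef_rot: [-0.545, 0.634, 0.523, -0.166]
wrist_force: [0.1, 0.2, -2.7]
opening: 0.176
```

Emit:
apply_moves(
  plan="0 0.1 0 0 0 0 0;0 0 0 0 0 0 0;0 0 0 0 0 0 0;0 0.09 0 0 0 0 0;0 0.08 0 0 0 0 0",
)

```text
time_s: 18.8
eef_pos: [0.4731, -0.122, 0.107]
eef_rot: [-0.545, 0.634, 0.523, -0.166]
wrist_force: [-13.8, -0.2, 14.4]
opening: 0.177
```

```bash
python3 st.py
```

```text
18.8 face [ 0.3 57.5 -8.2] F_frame [-4.4  3.8 19.1] tq [-0.    0.72  0.01] rot [-0.0031 -0.     -0.0009]
```

Emit:
apply_moves(
  plan="0 -0.26 0 0 0 0 0;-0.41 0 -0.42 0 0 0 0;-0.41 0 -0.42 0 0 0 0;-0.41 0 -0.42 0 0 0 0;-0.41 0 -0.42 0 0 0 0",
)

```text
time_s: 19.3
eef_pos: [0.4995, -0.2372, 0.1175]
eef_rot: [-0.545, 0.634, 0.522, -0.166]
wrist_force: [0.6, -0.1, -3.7]
opening: 0.176
```

Emit:
apply_moves(
  plan="0 0.1 0 0 0 0 0;0 0 0 0 0 0 0;0 0 0 0 0 0 0;0 0.09 0 0 0 0 0;0 0.08 0 0 0 0 0",
)

```text
time_s: 19.8
eef_pos: [0.5055, -0.2328, 0.1063]
eef_rot: [-0.545, 0.634, 0.523, -0.166]
wrist_force: [-17.3, 1.2, 15.4]
opening: 0.177
```

```bash
python3 st.py
```

```text
19.8 face [ -0.2 -57.9  -8.8] F_frame [-6.4  6.  21.4] tq [0.27 1.08 0.39] rot [-0.0015 -0.001  -0.0018]
```

Emit:
apply_moves(
  plan="0 -0.28 0 0 0 0 0;0.41 0 0.42 0 0 0 0;0.41 0 0.42 0 0 0 0;0.41 0 0.42 0 0 0 0;0.41 0 0.42 0 0 0 0",
)

```text
time_s: 20.3
eef_pos: [0.4656, -0.1213, 0.1183]
eef_rot: [-0.545, 0.634, 0.523, -0.166]
wrist_force: [0.7, 0.4, -3.0]
opening: 0.175
```

Emit:
apply_moves(
  plan="0 0.13 0 0 0 0 0;0 0 0 0 0 0 0;0 0 0 0 0 0 0;0 0.08 0 0 0 0 0;0 0.08 0 0 0 0 0",
)

```text
time_s: 20.8
eef_pos: [0.4736, -0.1218, 0.1061]
eef_rot: [-0.545, 0.634, 0.523, -0.166]
wrist_force: [-14.5, -0.7, 13.8]
opening: 0.176
```

```bash
python3 st.py
```

```text
20.8 face [ 0.2 57.5 -9.2] F_frame [-5.3  3.5 19. ] tq [-0.01  0.71  0.08] rot [-0.0031  0.0001 -0.0009]
```

Emit:
apply_moves(
  plan="0 -0.28 0 0 0 0 0;-0.41 0 -0.42 0 0 0 0;-0.41 0 -0.42 0 0 0 0;-0.41 0 -0.42 0 0 0 0;-0.41 0 -0.42 0 0 0 0",
)

```text
time_s: 21.3
eef_pos: [0.4995, -0.2372, 0.1175]
eef_rot: [-0.545, 0.634, 0.522, -0.166]
wrist_force: [0.2, 0.3, -3.6]
opening: 0.177
```

Emit:
apply_moves(
  plan="0 0.13 0 0 0 0 0;0 0 0 0 0 0 0;0 0 0 0 0 0 0;0 0.08 0 0 0 0 0;0 0.08 0 0 0 0 0",
)

```text
time_s: 21.8
eef_pos: [0.5061, -0.2327, 0.1055]
eef_rot: [-0.545, 0.634, 0.523, -0.166]
wrist_force: [-19.2, 2.6, 16.1]
opening: 0.178
```

```bash
python3 st.py
```

```text
21.8 face [ -0.1 -58.   -9.7] F_frame [-7.2  7.9 22.8] tq [0.44 1.07 0.43] rot [-0.0017 -0.001  -0.0017]
```

Emit:
apply_moves(
  plan="0 -0.3 0 0 0 0 0;0.41 0 0.42 0 0 0 0;0.41 0 0.42 0 0 0 0;0.41 0 0.42 0 0 0 0;0.41 0 0.42 0 0 0 0",
)

```text
time_s: 22.3
eef_pos: [0.4656, -0.1214, 0.1183]
eef_rot: [-0.545, 0.634, 0.523, -0.166]
wrist_force: [0.2, 0.2, -2.1]
opening: 0.173
```

Emit:
apply_moves(
  plan="0 0.15 0 0 0 0 0;0 0 0 0 0 0 0;0 0 0 0 0 0 0;0 0.08 0 0 0 0 0;0 0.08 0 0 0 0 0",
)

```text
time_s: 22.8
eef_pos: [0.474, -0.1216, 0.1053]
eef_rot: [-0.545, 0.634, 0.523, -0.166]
wrist_force: [-29.4, 2.7, 29.7]
opening: 0.172
```

```bash
python3 st.py
```

```text
22.8 face [  0.2  57.6 -10.1] F_frame [-8.9 10.9 39.5] tq [0.53 1.3  0.52] rot [-0.0029  0.     -0.0011]
```

Emit:
apply_moves(
  plan="0 -0.3 0 0 0 0 0;-0.41 0 -0.42 0 0 0 0;-0.41 0 -0.42 0 0 0 0;-0.41 0 -0.42 0 0 0 0;-0.41 0 -0.42 0 0 0 0",
)

```text
time_s: 23.3
eef_pos: [0.4995, -0.2373, 0.1176]
eef_rot: [-0.545, 0.634, 0.522, -0.166]
wrist_force: [0.7, -0.8, -2.3]
opening: 0.173
```

Emit:
apply_moves(
  plan="0 0.14 0 0 0 0 0;0 0 0 0 0 0 0;0 0 0 0 0 0 0;0 0.08 0 0 0 0 0;0 0.08 0 0 0 0 0",
)

```text
time_s: 23.8
eef_pos: [0.5064, -0.2327, 0.105]
eef_rot: [-0.545, 0.634, 0.523, -0.166]
wrist_force: [-20.9, 2.7, 18.8]
opening: 0.178
```

```bash
python3 st.py
```

```text
23.8 face [ -0.1 -58.  -10.3] F_frame [-7.3  8.4 25.9] tq [0.67 1.22 0.61] rot [-0.0019 -0.0009 -0.0017]
```

Emit:
apply_moves(
  plan="0 -0.16 0 0 0 0 0;0 0 0 0 0 0 0;0 0 0 0 0 0 0;0 0.08 0 0 0 0 0;0 0.09 0 0 0 0 0",
)

```text
time_s: 24.3
eef_pos: [0.5067, -0.2333, 0.1046]
eef_rot: [-0.545, 0.634, 0.523, -0.166]
wrist_force: [-25.2, 2.8, 25.3]
opening: 0.18
```

```bash
python3 st.py
```

```text
24.3 face [ -0.2 -58.8 -10.7] F_frame [-7.6  9.8 33.6] tq [0.74 1.24 0.58] rot [-0.0023 -0.0005 -0.0013]
```

Emit:
apply_moves(
  plan="0 -0.1 0 0 0 0 0;0 0.05 0 0 0 0 0;0 0.03 0 0 0 0 0;0 0.01 0 0 0 0 0;0 0.01 0 0 0 0 0",
)

```text
time_s: 24.8
eef_pos: [0.5064, -0.2334, 0.1049]
eef_rot: [-0.545, 0.634, 0.523, -0.166]
wrist_force: [-17.0, 1.2, 13.4]
opening: 0.176
```

```bash
python3 st.py
```

```text
24.8 face [ -0.3 -58.7 -10.3] F_frame [-7.2  6.  19.6] tq [0.36 1.12 0.36] rot [-0.0015 -0.001  -0.0015]
```

Emit:
apply_moves(
  plan="0 -0.01 0 0 0 0 0;0 0 0 0 0 0 0;0 0 0 0 0 0 0;0 0 0 0 0 0 0;0 0 0 0 0 0 0",
)

```text
time_s: 25.3
eef_pos: [0.5062, -0.2334, 0.1051]
eef_rot: [-0.545, 0.634, 0.523, -0.166]
wrist_force: [-7.5, 0.9, 4.9]
opening: 0.177
```

```bash
python3 st.py
```

```text
25.3 face [ -0.3 -58.7 -10. ] F_frame [-3.6  3.   7.8] tq [0.1  0.84 0.16] rot [-0.0019 -0.0005 -0.0014]
```

Emit:
apply_moves(
  plan="0 -0.3 0 0 0 0 0;0 -0.8 0 0 0 0 0;0 -0.8 0 0 0 0 0;0 0 0 0 0 0 0;0 0 0 0 0 0 0",
)

```text
time_s: 25.8
eef_pos: [0.4607, -0.2472, 0.1875]
eef_rot: [-0.545, 0.635, 0.523, -0.166]
wrist_force: [-0.1, -0.3, -3.5]
opening: 0.178
```

```bash
python3 st.py;python3 - <<'E'
from h import *
import cv2
s=ctrl.camera('scene')[:,:,::-1]
w=ctrl.camera('wrist')[:,:,::-1]
print(cur()[0]['q'].round(2))
cv2.imwrite('pics/c7.png',cv2.resize(s[140:240,170:290],None,fx=6,fy=6,interpolation=2));cv2.imwrite('pics/w7.png',w)
E
```

```text
25.8 face [ -0.4 -59.2  85.2] F_frame [-1.9 -0.3 -2.9] tq [-0.07  0.55  0.02] rot [-0.0037 -0.0003 -0.0004]
[-1.03 -0.04  2.06  0.59  1.06 -2.36]
```

View pics/c7.png

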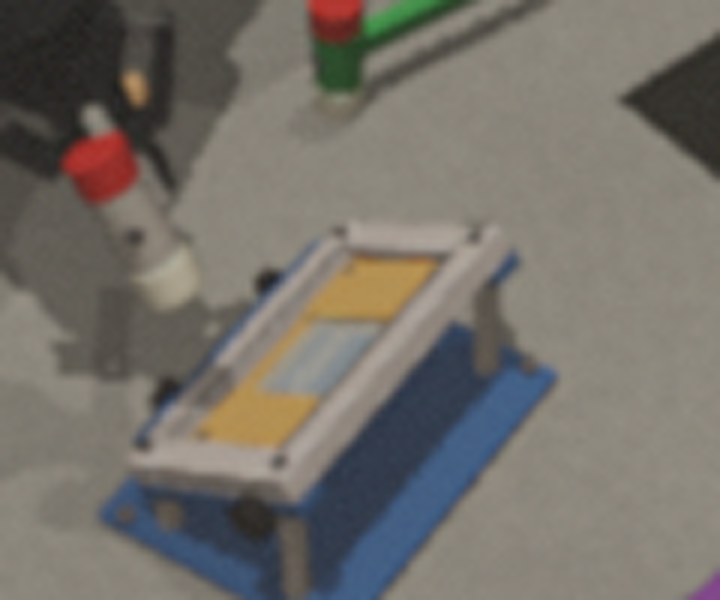

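View pics/w7.png

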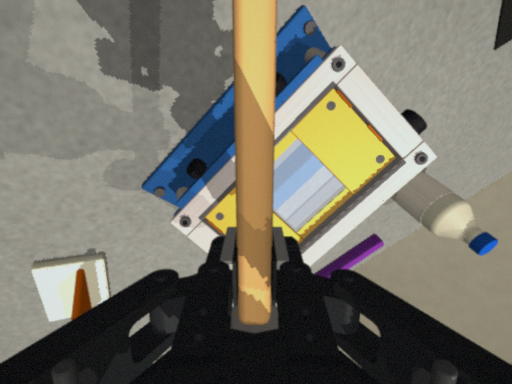

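Emit:
apply_moves(
  plan="0.41 0 0.42 0 0 0 0;0.41 0.4 0.42 0 0 0 0;0.41 0.4 0.42 0 0 0 0;0.41 0.4 0.42 0 0 0 0;0 0.37 0 0 0 0 0",
)

```text
time_s: 26.4
eef_pos: [0.4634, -0.1174, 0.1159]
eef_rot: [-0.548, 0.631, 0.523, -0.167]
wrist_force: [-0.6, 0.3, -3.6]
opening: 0.177
```

```bash
python3 st.py
```

```text
26.4 face [-2.4 65.   3.1] F_frame [-2.2  0.4 -2.9] tq [-0.05  0.55 -0.05] rot [ 0.0053 -0.0003 -0.0046]
```

Emit:
apply_moves(
  plan="0 0 0 0 0 0 0;0 0 0 0 0 0 0;0 0.1 0 0 0 0 0;0 0.1 0 0 0 0 0;0 0.06 0 0 0 0 0",
)

```text
time_s: 26.9
eef_pos: [0.4721, -0.1218, 0.1081]
eef_rot: [-0.545, 0.634, 0.522, -0.166]
wrist_force: [1.1, -0.7, -2.9]
opening: 0.178
```

Emit:
apply_moves(
  plan="0 0.03 0 0 0 0 0;0 0.02 0 0 0 0 0;0 0.01 0 0 0 0 0;0 0 0 0 0 0 0;0 0 0 0 0 0 0",
)

```text
time_s: 27.4
eef_pos: [0.4732, -0.121, 0.1058]
eef_rot: [-0.545, 0.634, 0.523, -0.166]
wrist_force: [-5.2, 0.8, 2.3]
opening: 0.176
```

```bash
python3 st.py
```

```text
27.4 face [ 0.1 58.5 -9.4] F_frame [-3.   2.3  4.4] tq [-0.02  0.83  0.07] rot [-0.0024 -0.0006 -0.0012]
```

Emit:
apply_moves(
  plan="0 0.01 0 0 0 0 0;0 0 0 0 0 0 0;0 0 0 0 0 0 0;0 0 0 0 0 0 0;0 0 0 0 0 0 0",
)

```text
time_s: 27.9
eef_pos: [0.4733, -0.1208, 0.1056]
eef_rot: [-0.545, 0.634, 0.523, -0.166]
wrist_force: [-12.9, -0.5, 10.0]
opening: 0.175
```

```bash
python3 st.py
```

```text
27.9 face [ 0.1 58.6 -9.7] F_frame [-5.8  3.2 14.9] tq [0.11 1.07 0.13] rot [-0.0021 -0.0011 -0.0012]
```

Emit:
apply_moves(
  plan="0 -0.3 0 0 0 0 0;0 -0.8 0 0 0 0 0;0 -0.8 0 0 0 0 0;0 0 0 0 0 0 0;0 0 0 0 0 0 0",
)

```text
time_s: 28.4
eef_pos: [0.428, -0.135, 0.1882]
eef_rot: [-0.544, 0.635, 0.523, -0.166]
wrist_force: [-0.0, -0.1, -3.6]
opening: 0.174
```

```bash
cat > pl.py <<'E'
from h import *
import sys
a=.012; RM=toolR(np.array([-np.sin(a),np.cos(a),0]),np.array([0,0,-1.]))
x,y,z,n=map(float,sys.argv[1:5])
o,p,R=cur();print(p,o['q'].round(2))
plan([x,y,z],RM,int(n),0)
E
python3 pl.py .488 .221 .14 10
```

```text
[ 0.42803348 -0.13500425  0.18818953] [-0.93 -0.31  2.27  0.57  1.05 -2.25]
0.614 0.240 0.310 0.384 -0.428 0.224 0
0.636 0.236 0.266 0.384 -0.428 0.224 0
0.654 0.230 0.223 0.384 -0.428 0.224 0
0.671 0.221 0.178 0.384 -0.428 0.224 0
0.685 0.210 0.133 0.384 -0.428 0.224 0
0.696 0.197 0.088 0.384 -0.428 0.224 0
0.704 0.181 0.044 0.384 -0.428 0.224 0
0.710 0.163 -0.001 0.384 -0.428 0.224 0
0.713 0.143 -0.044 0.384 -0.428 0.224 0
0.713 0.121 -0.087 0.384 -0.428 0.224 0
```

```bash
python3 pl.py .47 .05 .23 5
```

```text
[ 0.42803348 -0.13500425  0.18818953] [-0.93 -0.31  2.27  0.57  1.05 -2.25]
0.752 0.039 0.194 0.767 -0.857 0.449 0
0.769 0.012 0.113 0.767 -0.857 0.449 0
0.776 -0.023 0.034 0.767 -0.857 0.449 0
0.773 -0.065 -0.042 0.767 -0.857 0.449 0
0.760 -0.113 -0.113 0.767 -0.857 0.449 0
```

Emit:
apply_moves(
  plan="0.5 -0.5 0.3 0.6 -0.7 0.36 0;0.6 -0.3 0.2 0.6 -0.7 0.36 0;0.7 0 0.1 0.6 -0.7 0.36 0;0.7 0 0 0.6 -0.7 0.36 0;0.7 0 0 0.6 -0.7 0.36 0",
)

```text
time_s: 28.9
eef_pos: [0.4294, 0.0243, 0.2474]
eef_rot: [-0.508, 0.53, 0.516, -0.443]
wrist_force: [0.0, -0.1, -2.5]
opening: 0.175
```

```bash
python3 pl.py .488 .221 .13 5
```

```text
[0.42942999 0.02432691 0.24740523] [-0.27 -0.24  2.01  0.07  1.29 -1.78]
0.775 0.527 -0.125 0.159 -0.151 0.084 0
0.778 0.516 -0.149 0.159 -0.151 0.084 0
0.780 0.505 -0.173 0.159 -0.151 0.084 0
0.782 0.494 -0.197 0.159 -0.151 0.084 0
0.783 0.482 -0.220 0.159 -0.151 0.084 0
```

Emit:
apply_moves(
  plan="0.77 0.53 -0.13 0.16 -0.15 0.08 0;0.78 0.52 -0.15 0.16 -0.15 0.08 0;0.78 0.5 -0.17 0.16 -0.15 0.08 0;0.78 0.49 -0.2 0.16 -0.15 0.08 0;0.78 0.48 -0.22 0.16 -0.15 0.08 0",
)

```text
time_s: 29.4
eef_pos: [0.4878, 0.2212, 0.1278]
eef_rot: [-0.499, 0.496, 0.503, -0.502]
wrist_force: [0.7, -0.6, -2.3]
opening: 0.175
```

Emit:
apply_moves(
  plan="0 0 0 0 0 0 0;0 0 0 0 0 0 0;0 0 0 0 0 0 0;0 0 0 0 0 0 0;0 0 0 0 0 0 0",
)

```text
time_s: 29.9
eef_pos: [0.4897, 0.2178, 0.1329]
eef_rot: [-0.499, 0.499, 0.504, -0.499]
wrist_force: [-0.9, -0.1, -4.2]
opening: 0.176
```

```bash
python3 pl.py .488 .221 .055 5; python3 - <<'E'
from h import *
import cv2
_,p,R=cur();S=ctrl.get_calibration('scene');print(R.round(3))
for yy in(LF-.096,LF): print('pred',((proj(S,p+R@np.array([0,yy,-LX]))-[260,85])*6+2.5))
s=ctrl.camera('scene')[:,:,::-1]
cv2.imwrite('pics/c8.png',cv2.resize(s[85:185,260:360],None,fx=6,fy=6,interpolation=2))
t=ctrl.camera('top')[:,:,::-1]
cv2.imwrite('pics/t8.png',cv2.resize(t[160:245,250:350],None,fx=7,fy=7,interpolation=2))
E
```

```text
[0.48968211 0.21780601 0.13285064] [ 0.19  0.22  1.8   0.    1.12 -1.38]
0.011 0.311 0.008 0.008 -0.010 0.008 0
0.012 0.311 0.008 0.008 -0.010 0.008 0
0.012 0.311 0.007 0.008 -0.010 0.008 0
0.012 0.311 0.007 0.008 -0.010 0.008 0
0.013 0.311 0.007 0.008 -0.010 0.008 0
[[-0.006  0.005 -1.   ]
 [ 1.     0.005 -0.006]
 [ 0.005 -1.    -0.005]]
pred [[299.3753083  221.68303395]]
pred [[286.53284059 335.7442117 ]]
```

View pics/c8.png

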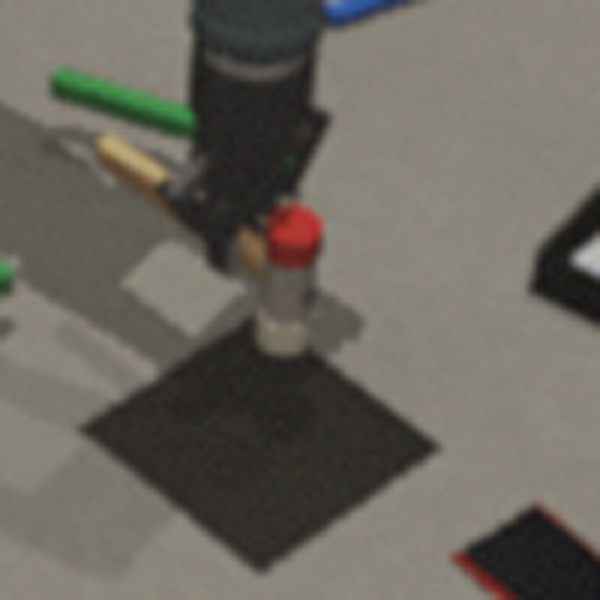

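View pics/t8.png

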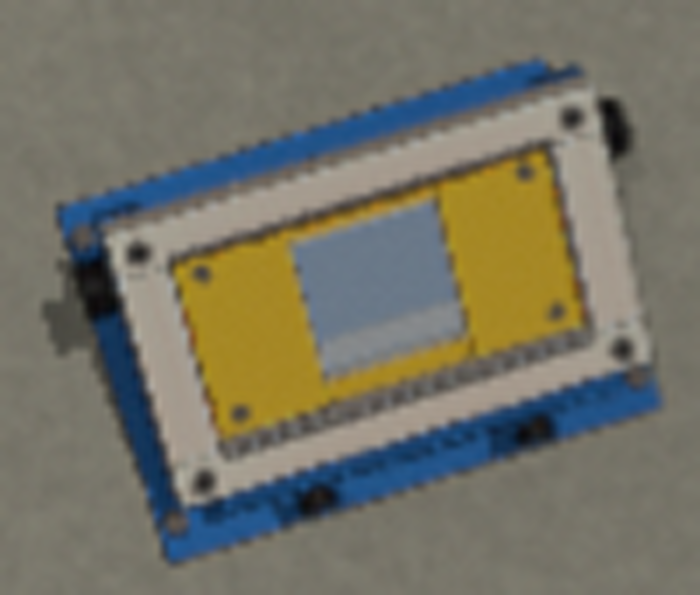

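```bash
python3 - <<'E'
from h import *
T=ctrl.get_calibration('top')
for s in(1,-1):
    d=[proj(T,F0+FR@np.array([0,s*.0585,h]))[0] for h in(.002,-.008)]
    print(s,(d[1]-d[0])*7)
E
```

```text
1 [-4.92821508 -8.72843665]
-1 [-6.70608532 -8.10905957]
```

Emit:
apply_moves(
  plan="0.01 0.31 0.01 0.01 -0.01 0.01 0;0.01 0.31 0.01 0.01 -0.01 0.01 0;0.01 0.31 0.01 0.01 -0.01 0.01 0;0.01 0.31 0.01 0.01 -0.01 0.01 0;0.01 0.3 0.01 0 0 0 0",
)

```text
time_s: 30.5
eef_pos: [0.4858, 0.2211, 0.0525]
eef_rot: [0.498, -0.496, -0.502, 0.504]
wrist_force: [0.7, -0.1, -3.0]
opening: 0.181
```

Emit:
apply_moves(
  plan="0 0.04 0 0 0 0 0;0 0.04 0 0 0 0 0;0 0.04 0 0 0 0 0;0 0.04 0 0 0 0 0;0 0 0 0 0 0 0",
)

```text
time_s: 31.0
eef_pos: [0.4868, 0.2212, 0.0469]
eef_rot: [0.497, -0.497, -0.502, 0.504]
wrist_force: [0.0, 0.0, -3.0]
opening: 0.174
```

```bash
python3 pl.py .488 .221 .043 5;
```

```text
[0.48684521 0.2212115  0.04694037] [ 0.2   0.36  1.83 -0.    0.95 -1.38]
-0.001 0.016 -0.005 -0.003 0.000 -0.001 0
-0.001 0.016 -0.005 -0.003 0.000 -0.001 0
-0.001 0.016 -0.005 -0.003 0.000 -0.001 0
-0.001 0.016 -0.005 -0.003 0.000 -0.001 0
-0.001 0.016 -0.005 -0.003 0.000 -0.001 0
```

Emit:
apply_moves(
  plan="0 0.02 0 0 0 0 0;0 0.02 0 0 0 0 0;0 0.02 0 0 0 0 0;0 0 0 0 0 0 0;0 0 0 0 0 0 0",
)

```text
time_s: 31.5
eef_pos: [0.4867, 0.2213, 0.0445]
eef_rot: [0.497, -0.497, -0.502, 0.504]
wrist_force: [-4.2, -0.9, 5.0]
opening: 0.173
```

Emit:
apply_moves(
  plan="0 -0.01 0 0 0 0 0;0 0 0 0 0 0 0.3;0 0 0 0 0 0 0.6;0 0 0 0 0 0 1;0 0 0 0 0 0 1",
)

```text
time_s: 32.0
eef_pos: [0.4867, 0.2212, 0.0442]
eef_rot: [0.497, -0.497, -0.502, 0.504]
wrist_force: [-0.6, 1.0, -0.0]
opening: 0.795
```

Emit:
apply_moves(
  plan="0 0 0 0 0 0 1;0 0 0 0 0 0 1;0 0 0 0 0 0 1;0 0 0 0 0 0 1;0 0 0 0 0 0 1",
)

```text
time_s: 32.5
eef_pos: [0.4866, 0.2212, 0.0442]
eef_rot: [0.497, -0.497, -0.502, 0.504]
wrist_force: [-0.8, 0.3, 1.7]
opening: 1.003
```

```bash
python3 - <<'E'
from h import *
import cv2
_,p,R=cur();print(p,R.round(3))
s=ctrl.camera('scene')[:,:,::-1];w=ctrl.camera('wrist')[:,:,::-1]
cv2.imwrite('pics/c9.png',np.hstack([cv2.resize(s[100:170,270:350],(400,350),interpolation=2),cv2.resize(w,(400,350))]))
E
```

```text
[0.48658244 0.22118745 0.0441902 ] [[-0.012 -0.002 -1.   ]
 [ 1.    -0.001 -0.012]
 [-0.001 -1.     0.002]]
```

View pics/c9.png

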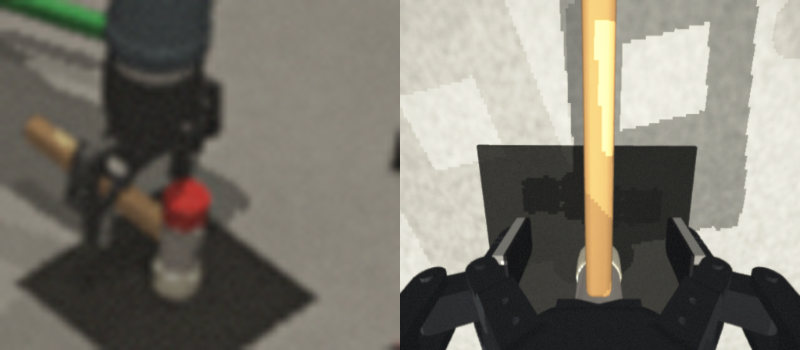

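The mallet is standing freely between the open fingers (head at about (180,235) in the left panel, handle centred between the fingers in the right one). Next I raise the gripper straight up.

Emit:
apply_moves(
  plan="0 -0.2 0 0 0 0 1;0 -0.5 0 0 0 0 1;0 -0.8 0 0 0 0 1;0 -0.8 0 0 0 0 1;0 -0.8 0 0 0 0 1",
)

```text
time_s: 33.1
eef_pos: [0.4867, 0.2213, 0.2015]
eef_rot: [0.497, -0.497, -0.502, 0.504]
wrist_force: [1.2, 0.2, -0.5]
opening: 0.996
```

Emit:
apply_moves(
  plan="0 -0.2 0.8 0 0 0 1;0 0 0.8 0 0 0 1;0 0 0.5 0 0 0 1;0 0 0 0 0 0 1;0 0 0 0 0 0 1",
)

```text
time_s: 33.6
eef_pos: [0.3823, 0.2202, 0.2104]
eef_rot: [0.497, -0.497, -0.503, 0.503]
wrist_force: [-0.3, 0.7, 1.3]
opening: 0.999
```

```bash
python3 - <<'E'
from h import *
import cv2
_,p,R=cur();print(p)
s=ctrl.camera('scene')[:,:,::-1];t=ctrl.camera('top')[:,:,::-1]
cv2.imwrite('pics/c10.png',np.hstack([cv2.resize(s[60:240,170:370],(400,360),interpolation=2),cv2.resize(t[100:280,100:300],(400,360),interpolation=2)]))
E
```

```text
[0.38225716 0.22022475 0.21043044]
```

View pics/c10.png

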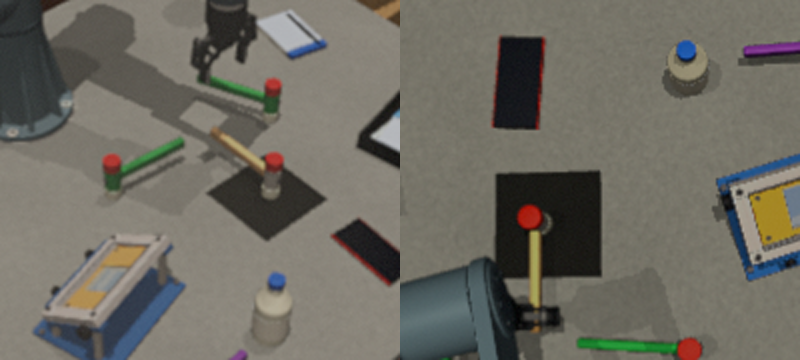

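The mallet stands upright on the mat, with the gripper clear above the end of its handle and the other things where they were. I'm handing in.

```bash
python3 - <<'E'
from bench import ctrl
print(ctrl.hand_in())
E
```

```text
the job is handed in; nothing more can be done
None
```

The insert is down on both stops and the mallet is back upright on the mat. The job took about 34 s, and the hand-in gave no verdict.

**Tapping:** I used the wooden-handled mallet from the mat and left the two green look-alikes and the purple one alone. I tapped the right and left brass ends in turn, at about 40–50 mm/s and 1–2.5 mm per tap. The ends stayed within about 2 mm of each other by my readings, and the head stayed on the brass, clear of the glass.

**On the stops:**
- **Left end:** a tap read about 42 N, and a later slow press held about 17 N without giving, well above the 12 N friction.
- **Right end:** I gave it one extra tap in a row at the end. That tap read about 36 N, and a slow press reached about 22 N with no give.
- **Top picture:** the brass shifted by about what a 10 mm sink should show, about equally at both ends.

**What was not clean:**
- The slow presses before and after the taps were made with the mallet, to find the land heights and to check the stops.
- The taps that met the stops read 36–42 N, against 21–27 N for most of the others.
- My height readings were 1.5–2 mm low against the stated height. The right stop read about 0.6 mm lower than the left, which I put down to measuring error and did not resolve.

**At the end:** the last pictures showed the mallet standing free on its face on the mat, the gripper open and clear, and the phone, cleaner and look-alikes in view undisturbed. The payment stand was outside those last crops. It was in view but not compared in one picture taken over the mould after the tapping.

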